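# Show the master ball to the through-beam gauge and hold it level

### The arm

A 7-joint arm with a two-finger parallel gripper is mounted at the origin on the work surface; the furniture and walls round the work are solid. World frame = base frame: x ahead of the robot, y to its left, z up, the work surface at z = 0. Lengths are in mm, angles in rad, forces in N, time in s.
With the tool pointing down it reaches from about 400 to 900 mm from the base axis. Payload 5.5 kg.
Tool frame: the origin (TCP) lies between the finger pads; the fingertips stand 25 mm ahead of it and the grasp point (between the pads) lies 6 mm ahead of it (r.tip_reach is the distance from the TCP to the fingertips, in mm); z points along the fingers, y is the direction in which the jaws open and shut (so a half turn about z gives the same grasp; the last joint's range is limited). The gripper opens to 85 mm and grips with 20 to 120 N. Pads are 22 mm wide; open, the fingers measure 114 mm over their backs; the gripper's body (76 mm by 85 mm) begins 54 mm behind the grasp point. The pads swing forward as they close: fully open they stand 13 mm farther back than shut.
Start: joints at [1.489, 0.501, -0.427, 1.55, 0.221, 1.138, -0.21], TCP at [219.737, -611.731, 256.31] pointing down, gripper open.
Joint ranges: [-2.88, 2.88], [-0.31, 2.03], [-1.54, 1.56], [0.2, 2.42], [-1.41, 4.55], [0.19, 2.02], [-2.57, 2.57]. Speed limits (rad/s): [2.57, 2.57, 3.14, 3.14, 3.14, 3.14, 3.14].

### API

Orientations are given as a rotation vector (axis times angle).
In Python, from station import r gives the robot as it stands. Calls block until the motion is done:
- r.goto(position, orientation): joint-space move of the TCP to a pose.
- r.move_straight(position, v=150, orientation=None, until_force=None): straight line of the TCP; orientation=None keeps the orientation; v is the mean speed in mm/s. With until_force (N) it stops when the force on the tool has changed by that much, and returns True; else False.
- r.move_j(angles): joint-space move.
- r.move_gripper(opening): opening from 0.0 (shut) to 1.0 (fully open); the grip force is fixed at half the most; returns when the fingers have stopped.
- r.dwell(seconds).
- r.ik(position, orientation): joint angles nearest the present ones, or None.
- r.capture(name): name is "scene" or "side" or "wrist"; returns a dict with "image" (400x640x3 uint8, red, green, blue), "intrinsics" (3x3 intrinsics, pixels), "extrinsics" (4x4, takes a point from camera to world coordinates); the wrist camera has in their place "hand_eye" (4x4, takes a point from camera to tool coordinates, whose origin is the TCP and whose axes are the flange's). Camera axes: x right, y up, looking along -z (the intrinsics and any distortion apply to the point x, -y, -z); pixel columns grow to the right and rows downward; lengths in mm; the calibration is good to about 2 mm. A picture is of the moment at which its call begins: read the wrist's pose just before it. There is no depth.
A pose or a line that the arm cannot do raises r.Unreachable and nothing moves.
- r.close_job(): hands the job in, once; it reports no verdict.
Readings, each from a call of its own:
- r.read_time_s(): time.
- r.read_q(): joint angles.
- r.read_qvel(): joint speeds.
- r.read_tau(): joint torques, N m.
- r.read_tcp_pos(): TCP position.
- r.read_eef_rot(): TCP orientation.
- r.read_wrist_force(): force on the tool from outside, world axes, zero at the start.
- r.read_ft_torque(): the same for the moment, N m.
- r.read_opening(): opening from 0.0 (shut) to 1.0 (fully open).
Only numpy, scipy, OpenCV 4.12 (cv2) and the standard library are available. Lean on these libraries where they do the work, as an engineer would, in place of code of your own. Each camera call takes 0.05 s, during which the arm holds its last target.

### The job

Get the diameter gauge ready for its check: push the foam-lined tray along the bench, without lifting it, in between the gauge's two heads until it lies square and fully home against the rear bar, so that a dropped ball would land on foam. Only then take the ball carrier by its upright grip, lift it straight out of its cradle and, keeping it level so that the loose ball stays in its shallow cup, bring the ball between the heads, centred on the two windows, without striking the gauge, and finish still holding the carrier there, level and motionless, touching nothing else. Leave the loupe, the tweezers and the small circuit board where they are.

Things in the scene. Friction and masses are not known exactly. Their poses are not given: they have to be found in the camera images.
- gauge: Gauge fixed to the bench, a U seen from above. Origin on the bench midway between its two grey heads; x from the open mouth to the rear bar, y to the left head. Heads 50 (x) by 28 by 100 mm tall, x = -25 to 25 mm, inner faces at y = +85 and -85 mm. A bar 26 mm tall joins them at the rear; its front face, the stop for the tray, is at x = +36 mm. The bench between the heads is bare.
- beam (a point): The middle of the measuring field: halfway between the two dark windows in the heads' inner faces, 70 mm above the bench, straight above the gauge's origin (same axes). Each window is 20 mm wide (x) and 40 mm high (z = 50 to 90 mm).
- catch_tray: Loose flat tray, dark blue rim, black foam, 85 (x) by 140 (y) by 18 mm tall, about 0.16 kg, on the bench before the gauge's mouth, its 140 mm side roughly across the mouth. Origin at the centre of its underside. Home against the bar, its origin is at gauge x = -6.5 mm; it starts 65 to 90 mm short of that, up to 12 mm to a side and up to 0.18 rad askew.
- cradle: Black cradle in which the carrier is parked, fixed to the bench, 127 by 64 mm. Origin at its underside; the carrier lies on its 8 mm floor, its origin over this one, axes parallel. Low cheeks, up to 16 mm above the bench, stand 2.5 mm from the carrier's sides and behind its heel, so it comes out straight up.
- carrier: Ball carrier, loose, 0.27 kg without the ball: a flat bar 26 mm wide, 6 mm thick along its x axis, a round cup of 48 mm diameter at its +x end, a steel heel 36 by 44 by 14 mm at its -x end, a black upright grip between. It spans x = -68 to +99 mm. Origin on the underside right below the grip, which is about over the balance point; z up.
- carrier_grip (a point): Where to take the carrier: inside its black upright grip, 30 mm above the carrier's underside (same axes). The grip is 14 mm thick (y, grasp across this), 34 mm long (x) and rises from 6 to 48 mm above the underside.
- pocket (a point): Where the ball's centre is when it sits in the middle of the carrier's cup: carrier x = +75 mm, y = 0, 18.5 mm above the underside, so 75 mm ahead of carrier_grip and 11.5 mm below it. The cup's pocket is 23 mm wide and its rim only 2.5 mm deep, so the ball can shift 4 mm and rolls out if the carrier tips about 35 degrees.
- ball_center (a point): Centre of the steel master ball, 25 mm in diameter, about 0.064 kg, loose in the carrier's cup.
- loupe: Bystander: black stand loupe, 41 mm across, 36 mm tall; origin at its underside.
- tweezers: Bystander: bent black tweezers, 17 by 115 by 9 mm; origin at the underside.
- coupon: Bystander: small green circuit board on standoffs, 42 by 60 by 11 mm; origin at the underside.

How it is judged (in metres and radians):
On the way, in this order (a step that is already met when the one before it is completed fails the run):
1. the tray lies home against the rear bar while the carrier is still in its cradle (x of catch_tray in the frame of gauge above -0.0125 m and angle between the x axis of catch_tray and the x axis of gauge, either way round below 0.09 rad and height (world z) of catch_tray below 0.006 m and distance between carrier and cradle below 0.012 m), for 0.2 s.
2. the carrier is lifted clear of its cradle, level, with the ball in its cup (z of carrier in the frame of cradle above 0.03 m and contact force between carrier and cradle below 0.05 N and angle between carrier's own z axis and vertical below 0.2 rad and distance between ball_center and pocket below 0.01 m), for 0.2 s.
At the end, for the whole second after the job is handed in: Carrier held by the gripper alone, still, level within 4.5 deg; ball in its cup, its centre within 7.5 mm of the windows' middle in height, 10 mm along the gauge's x and 20 mm across the gap; tray flat on the bench, within 6 mm of the rear bar, square within 5 deg (x of ball_center in the frame of beam between -0.01 and 0.01 m and y of ball_center in the frame of beam between -0.02 and 0.02 m and z of ball_center in the frame of beam between -0.0075 and 0.0075 m and distance between ball_center and pocket below 0.01 m and angle between carrier's own z axis and vertical below 0.08 rad and linear speed of carrier below 0.02 m/s and angular speed of carrier below 0.15 rad/s and contact force between the fingers and carrier above 1 N and contact force between carrier and gauge below 0.1 N and contact force between carrier and cradle below 0.1 N and contact force between carrier and catch_tray below 0.1 N and x of catch_tray in the frame of gauge above -0.0125 m and angle between the x axis of catch_tray and the x axis of gauge, either way round below 0.09 rad and height (world z) of catch_tray below 0.006 m); the arm keeps its last pose, push and grip.
It fails at once if the ball leaves its cup (distance between ball_center and pocket above 0.01 m).
It fails at once if the carrier tips more than 17 degrees (angle between carrier's own z axis and vertical above 0.3 rad).
It fails at once if the tray is lifted off the bench (height (world z) of catch_tray above 0.02 m).
It fails at once if the carrier strikes the gauge (contact force between carrier and gauge above 5 N).
It fails at once if the loupe, the tweezers or the circuit board is moved (distance of any of loupe, tweezers, coupon from where it was at the start of the episode above 0.03 m).
It also fails if it takes over 53 s, if anything falls off the work surface, if the arm or the gripper's body presses on something with over 40 N, if the wrist force passes 120 N, or if a joint passes its speed limit or range.

## Working session

There is one attempt and no reset: what is moved stays moved. The work goes in short steps, each a Python script; the robot and the scene stay as the last script left them, time stands still between calls to the robot, and variables do not carry over. Pictures are saved under pics/ and viewed, and the job is handed in when it is done.

```bash
ls; mkdir -p pics
python3 - <<'E'
from station import r
import cv2,numpy as np
np.set_printoptions(precision=4,suppress=True)
for n in ["scene","side","wrist"]:
    c=r.capture(n); cv2.imwrite(f"pics/{n}0.png",c["image"][:,:,::-1])
    print(n,{k:v for k,v in c.items() if k!="image"})
print(r.read_tcp_pos(),r.read_eef_rot(),r.read_time_s(),r.tip_reach,r.read_opening())
E
```

```text
pics
scene {'intrinsics': array([[384.5873,   0.    , 315.2593],
       [  0.    , 384.5873, 199.8617],
       [  0.    ,   0.    ,   1.    ]]), 'extrinsics': array([[ -0.8172,   0.3199,  -0.4794,  58.5473],
       [ -0.576 ,  -0.4279,   0.6965, 832.0188],
       [  0.0177,   0.8454,   0.5339, 522.9638],
       [  0.    ,   0.    ,   0.    ,   1.    ]])}
side {'intrinsics': array([[433.0691,   0.    , 322.2946],
       [  0.    , 433.0691, 192.7119],
       [  0.    ,   0.    ,   1.    ]]), 'extrinsics': array([[ -0.8892,   0.2632,  -0.3743, 175.5826],
       [ -0.4573,  -0.4812,   0.7478, 856.5351],
       [  0.0167,   0.8361,   0.5483, 511.0005],
       [  0.    ,   0.    ,   0.    ,   1.    ]])}
wrist {'intrinsics': array([[312.3457,   0.    , 320.0874],
       [  0.    , 312.3457, 194.5771],
       [  0.    ,   0.    ,   1.    ]]), 'hand_eye': array([[   0.0007,    0.9653,    0.2611,   66.2747],
       [   1.    ,   -0.0004,   -0.0011,   -0.3109],
       [  -0.0009,    0.2611,   -0.9653, -117.9854],
       [   0.    ,    0.    ,    0.    ,    1.    ]])}
[ 219.5133 -611.2893  255.4995] [-3.0935 -0.5388  0.0003] 0.15 25.0 0.9962125068727412
```

View pics/scene0.png

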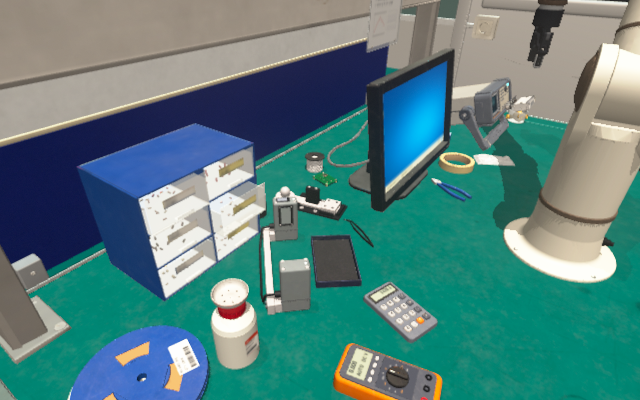

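View pics/side0.png

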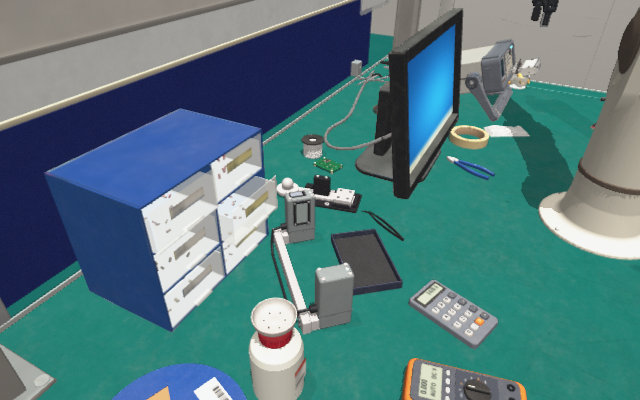

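View pics/wrist0.png

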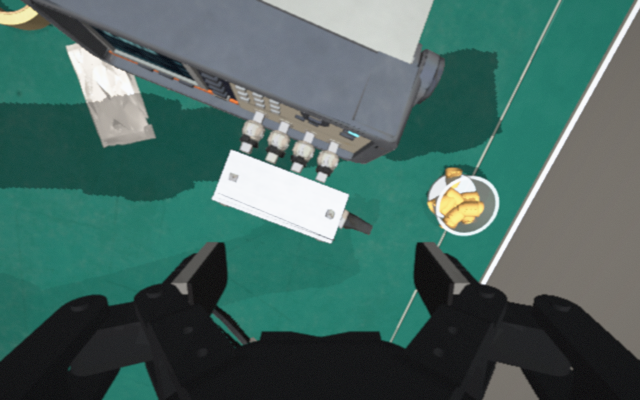

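```bash
cat > h.py <<'E'
from station import r
import cv2,numpy as np
from scipy.spatial.transform import Rotation as R
np.set_printoptions(precision=2,suppress=True)
def cam(c,T=None):
    E=c.get("extrinsics"); 
    if E is None: E=T@c["hand_eye"]
    return c["intrinsics"],np.asarray(E)
def ray(px,z,K,E):
    d=E[:3,:3]@np.array([(px[0]-K[0,2])/K[0,0],-(px[1]-K[1,2])/K[1,1],-1])
    o=E[:3,3]; return o+d*(z-o[2])/d[2]
def proj(P,K,E):
    p=(np.atleast_2d(P)-E[:3,3])@E[:3,:3]; 
    return np.c_[K[0,0]*p[:,0]/-p[:,2]+K[0,2], -K[1,1]*p[:,1]/-p[:,2]+K[1,2]]
def tool():
    T=np.eye(4);T[:3,:3]=R.from_rotvec(r.read_eef_rot()).as_matrix();T[:3,3]=r.read_tcp_pos();return T
def wcap(name):
    T=tool(); c=r.capture("wrist"); cv2.imwrite(f"pics/{name}.png",c["image"][:,:,::-1])
    K,E=cam(c,T); np.savez(f"pics/{name}.npz",K=K,E=E); return c["image"],K,E
E
python3 - <<'E'
from h import *
for n in ["scene","side"]:
    c=r.capture(n);K,E=cam(c);np.savez(f"pics/{n}0.npz",K=K,E=E)
    im=c["image"][:,:,::-1]
    a=im[135:325,225:425] if n=="scene" else im[120:340,225:425]
    cv2.imwrite(f"pics/{n}crop.png",cv2.resize(a,None,fx=2.7 if n=="side" else 3,fy=2.7 if n=="side" else 3,interpolation=cv2.INTER_CUBIC))
    pts={"scene":dict(tray1=(311,238),tray2=(352,237),tray3=(360,284),tray4=(316,288),tw=(360,233),coup=(325,180),loupe=(315,170),monfoot=(390,190),grip=(313,203),headL=(285,238),headR=(296,309),calc=(400,310)),"side":dict(tray1=(332,236),tray2=(376,231),tray3=(400,282),tray4=(358,293))}[n]
    for k,p in pts.items(): print(n,k,ray(p,0,K,E))
E
```

```text
scene tray1 [445.08 283.87   0.  ]
scene tray2 [374.13 226.95   0.  ]
scene tray3 [287.89 343.26   0.  ]
scene tray4 [349.29 401.09   0.  ]
scene tw [367.09 203.58   0.  ]
scene coup [565.93  49.19   0.  ]
scene loupe [622.27  17.51   0.  ]
scene monfoot [396.48 -10.22   0.  ]
scene grip [524.15 165.27   0.  ]
scene headL [491.   317.82   0.  ]
scene headR [348.52 463.27   0.  ]
scene calc [199.24 357.28   0.  ]
side tray1 [441.08 282.    -0.  ]
side tray2 [374.   228.62   0.  ]
side tray3 [289.88 336.27   0.  ]
side tray4 [341.24 391.37   0.  ]
```

View pics/scenecrop.png

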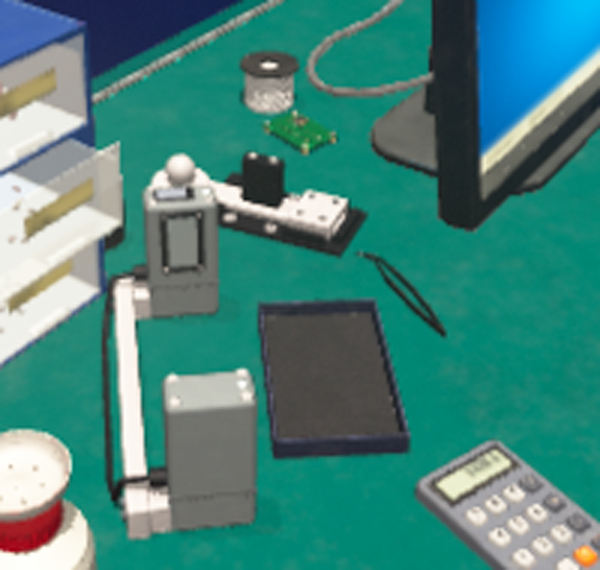

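View pics/sidecrop.png

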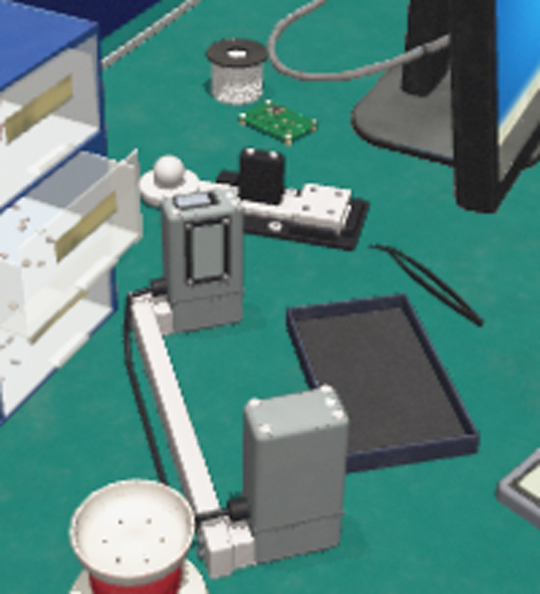

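```bash
cat >> h.py <<'E'
def tri(obs):
    A=[];b=[]
    for px,K,E in obs:
        d=E[:3,:3]@np.array([(px[0]-K[0,2])/K[0,0],-(px[1]-K[1,2])/K[1,1],-1]);d/=np.linalg.norm(d)
        M=np.eye(3)-np.outer(d,d);A.append(M);b.append(M@E[:3,3])
    A=np.vstack(A);b=np.hstack(b);x,*_=np.linalg.lstsq(A,b,rcond=None);return x
E
python3 - <<'E'
from h import *
z=[np.load(f"pics/{n}0.npz") for n in("scene","side")]
for n,a,b in [("tl",(370,83),(394,49)),("bl",(381,204),(402,193)),("tr",(453,52),(463,10)),("br",(450,140),(460,130)),
 ("headRtop? outer",(307,262),(348,264)),("ball",(285,191),(288,183)),("griptop",(313,188),(322,177)),("bluecorner top right",(253,148),(262,131)),("osc",(510,80),(512,40))]:
    print(n,tri([(a,z[0]["K"],z[0]["E"]),(b,z[1]["K"],z[1]["E"])]))
q=r.read_q();print(q)
import math
for az in [-70,-50,-20,0,20,45]:
  for rad,h in [(450,400),(450,500),(400,600),(550,350)]:
    a=math.radians(az)
    o=(R.from_euler('z',az,degrees=True)*R.from_euler('x',180,degrees=True))
    for k in (0,90,180,270):
      s=r.ik([rad*math.cos(a),rad*math.sin(a),h],(R.from_euler('z',k,degrees=True)*o).as_rotvec())
      if s is not None: print(az,rad,h,k,np.array(s))
E
```

```text
tl [397.04 163.91 321.64]
bl [362.32 118.78  31.26]
tr [ 374.17 -255.4   317.68]
br [296.43 -84.96 122.64]
headRtop? outer [342.45 439.27  97.47]
ball [583.6  202.34  30.94]
griptop [517.87 175.45  50.33]
bluecorner top right [537.25 348.44 216.74]
osc [ 282.72 -688.23  169.71]
[ 1.49  0.5  -0.43  1.55  0.22  1.14 -0.21]
-70 450 400 0 [ 1.4  -0.01 -0.23  1.83 -0.    1.32 -1.63]
-70 450 400 90 [ 1.66  0.   -0.5   1.82  0.    1.32 -0.06]
-70 450 400 180 [ 1.94  0.01 -0.78  1.82  0.01  1.32  1.51]
-70 450 500 0 [ 1.42 -0.04 -0.25  1.64 -0.01  1.53 -1.62]
-70 450 500 90 [ 1.68 -0.03 -0.49  1.64 -0.01  1.53 -0.04]
-70 450 500 180 [ 1.92 -0.03 -0.73  1.63 -0.02  1.53  1.54]
-70 400 600 0 [ 1.5  -0.12 -0.29  1.5  -0.04  1.75 -1.59]
-70 400 600 90 [ 1.73 -0.13 -0.48  1.5  -0.06  1.75  0.01]
-70 400 600 180 [ 1.91 -0.13 -0.63  1.5  -0.08  1.75  1.61]
-70 550 350 0 [ 1.31  0.22 -0.17  1.7   0.04  1.23 -1.65]
-70 550 350 90 [ 1.57  0.24 -0.48  1.69  0.12  1.24 -0.15]
-70 550 350 180 [ 1.83  0.3  -0.8   1.68  0.22  1.26  1.33]
-70 550 350 270 [ 0.16  0.66  1.54  1.73 -0.67  1.43 -2.56]
-50 450 4
[... 3078 characters left out ...]
4]
45 450 400 90 [ 0.51  0.07 -1.38  1.81  0.07  1.32 -0.11]
45 450 400 180 [ 0.51  0.07 -1.38  1.81  0.07  1.32  1.46]
45 450 500 0 [ 0.34 -0.03 -1.14  1.62 -0.03  1.53 -1.58]
45 450 500 90 [ 0.34 -0.03 -1.14  1.62 -0.03  1.53 -0.01]
45 450 500 180 [-0.16 -0.03 -0.66  1.63 -0.02  1.53  1.54]
45 400 600 0 [ 0.27 -0.18 -0.91  1.49 -0.14  1.76 -1.44]
45 400 600 90 [ 0.27 -0.18 -0.91  1.49 -0.14  1.76  0.13]
45 400 600 180 [-0.06 -0.14 -0.67  1.5  -0.09  1.75  1.62]
45 550 350 0 [-0.13  0.31 -0.87  1.68  0.25  1.27 -1.84]
45 550 350 90 [ 0.12  0.49 -1.29  1.67  0.48  1.35 -0.47]
45 550 350 180 [ 0.12  0.49 -1.29  1.67  0.48  1.35  1.1 ]
45 550 350 270 [ 0.17  0.62 -1.46  1.67  0.62  1.42  2.56]
```

```bash
cat > fit.py <<'E'
from h import *
from scipy.optimize import least_squares
rng=np.random.default_rng(0)
S=[]
for i in range(160):
    az=rng.uniform(-1.2,1.2);rad=rng.uniform(420,750);h=rng.uniform(50,500)
    o=R.from_euler('z',rng.uniform(-3,3))*R.from_euler('x',np.pi)*R.from_rotvec(rng.normal(0,.25,3))
    s=r.ik([rad*np.cos(az),rad*np.sin(az),h],o.as_rotvec())
    if s is not None: S.append((np.array(s),np.array([rad*np.cos(az),rad*np.sin(az),h]),o.as_matrix()))
print(len(S))
Q=np.array([s[0] for s in S]);P=np.array([s[1] for s in S]);O=np.array([s[2] for s in S])
def fk(x,Q):
    Rm=np.tile(np.eye(3),(len(Q),1,1));p=np.zeros((len(Q),3))
    for j in range(7):
        rv=x[6*j:6*j+3];t=x[6*j+3:6*j+6]
        ax=[0,0,-1] if j%2==0 else [0,1,0]
        A=R.from_rotvec(rv).as_matrix()
        p=p+Rm@t; Rm=Rm@A@R.from_rotvec(np.outer(Q[:,j],ax)).as_matrix()
    p=p+Rm@x[45:48]; Rm=Rm@R.from_rotvec(x[42:45]).as_matrix()
    return p,Rm
def res(x):
    p,Rm=fk(x,Q); return np.r_[(p-P).ravel()/100,(Rm-O).ravel(),1e-5*(x-x0)]
best=None
for yaw in np.arange(4)*np.pi/2:
    x0=np.zeros(48)
    for j,z in enumerate([0,267,0,293,0,342,0]): x0[6*j+5]=z
    x0[42:45]=[0,0,yaw];x0[47]=250
    s=least_squares(res,x0,max_nfev=300)
    if best is None or s.cost<best.cost: best=s
    print(yaw,s.cost)
x=best.x;p,Rm=fk(x,Q);print(np.abs(p-P).max(),np.abs(Rm-O).max())
print(x.reshape(8,6).round(3));np.save("fk.npy",x)
E
python3 fit.py
```

```text
155
0.0 1.8899935250991537e-06
1.5707963267948966 1.8887434242095875e-06
3.141592653589793 1.8898812643868225e-06
4.71238898038469 1.9481380668499974e-06
1.0195947993452137e-05 1.9666075851132447e-08
[[  0.     0.    -0.     0.    -0.    39.7 ]
 [  0.    -0.     0.     0.    -7.4  306.7 ]
 [  0.     0.     0.     0.    -7.4  106.37]
 [ -0.    -0.    -0.    -0.    -5.85 399.37]
 [ -0.     0.    -0.     0.    -5.85  64.35]
 [ -0.     0.     0.     0.    -0.17 406.35]
 [ -0.    -0.    -0.    -0.    -0.17  42.05]
 [ -0.    -0.     1.57  -0.     0.   292.05]]
```

```bash
cat >> h.py <<'E'
X=np.load("fk.npy")
AX=[[0,0,-1],[0,1,0]]
def fk(q):
    x=X;Rm=np.eye(3);p=np.zeros(3);pts=[]
    for j in range(7):
        p=p+Rm@x[6*j+3:6*j+6];pts.append(p.copy());Rm=Rm@R.from_rotvec(x[6*j:6*j+3]).as_matrix()@R.from_rotvec(np.array(AX[j%2])*q[j]).as_matrix()
    p=p+Rm@x[45:48];pts.append(p);return np.array(pts),Rm@R.from_rotvec(x[42:45]).as_matrix()
def down(psi): return (R.from_euler('z',psi)*R.from_euler('x',np.pi)).as_rotvec()
def ikseed(p,psi,q0,O=None):
    "own ik from a seed, small joint deviation"
    from scipy.optimize import least_squares
    Rt=R.from_rotvec(down(psi)).as_matrix()
    lo=np.array([-2.88,-.31,-1.54,.2,-1.41,.19,-2.57])+.03;hi=np.array([2.88,2.03,1.56,2.42,4.55,2.02,2.57])-.03
    def f(q):
        P,Rm=fk(q);return np.r_[(P[-1]-p)/10,((Rm-Rt)*20).ravel(),1e-3*(q-q0)]
    s=least_squares(f,np.clip(q0,lo,hi),bounds=(lo,hi));P,Rm=fk(s.x)
    return s.x,np.abs(P[-1]-p).max(),np.abs(Rm-Rt).max()
E
python3 - <<'E'
from h import *
q=r.read_q();P,_=fk(q);print(P)
c0=np.array([0,0,0,1.6,0,1.5,-1.6])
for nm,p,psi,az in [("look",(445,270,310),.6,.6),("up",(154,-423,500),-1.2,-1.2),("push",(310,265,30),.75,.7),("pushend",(370,325,30),.75,.7),("grasp",(518,175,44),.39,.35),("final",(375,340,88),.75,.7)]:
    q0=c0.copy();q0[0]=-az
    for d in (0,np.pi):
        q0[6]=-1.6+d; s,e1,e2=ikseed(np.array(p,float),psi+d,q0);print(nm,d,s,e1,e2)
E
```

```text
[[   0.     -0.     39.7 ]
 [  -7.38   -0.6   346.4 ]
 [ -10.58  -52.16  439.67]
 [  -0.07 -246.03  788.72]
 [  25.58 -298.21  760.53]
 [ 219.84 -611.67  589.87]
 [ 219.68 -611.72  547.83]
 [ 219.61 -611.44  255.78]]
look 0 [-0.59  0.19 -0.01  1.82  0.    1.13 -1.57] 1.2468279919630731e-07 5.837739352070968e-10
look 3.141592653589793 [-0.59  0.19 -0.01  1.82  0.    1.13  1.57] 1.238974505213264e-07 5.855779504610246e-10
up 0 [ 1.18 -0.04 -0.02  1.65 -0.    1.53 -1.61] 1.8749858554656385e-08 4.001993665010558e-11
up 3.141592653589793 [ 1.18 -0.04 -0.02  1.65 -0.    1.53  1.53] 1.8709840787778376e-08 3.994947472516867e-11
push 0 [-0.75  0.46 -0.03  2.28  0.04  0.4  -1.63] 4.0717048932492617e-07 2.3708426458235205e-09
push 3.141592653589793 [-0.75  0.46 -0.03  2.28  0.04  0.4   1.51] 3.991311245954421e-07 2.4152363156725548e-09
pushend 0 [-0.75  0.55 -0.03  2.09  0.03  0.5  -1.63] 3.299949753454712e-07 1.986975248027198e-09
pushend 3.141592653589793 [-0.75  0.55 -0.03  2.09  0.03  0.5   1.52] 3.5257386343801045e-07 1.888510304348773e-09
grasp 0 [-0.35  0.59 -0.03  1.95  0.03  0.6  -1.58] 3.048272674277541e-07 1.5804334482467828e-09
grasp 3.141592653589793 [-0.35  0.59 -0.03  1.95  0.03  0.6   1.56] 2.945550932054175e-07 1.6189558585045608e-09
final 0 [-0.76  0.46 -0.04  2.04  0.03  0.64 -1.64] 3.216333084310463e-07 1.504067610348386e-09
final 3.141592653589793 [-0.76  0.46 -0.04  2.04  0.03  0.64  1.51] 2.866070190066239e-07 1.6279646353452316e-09
```

Run:
```python
from h import *
r.move_j([1.3,-0.04,-0.02,1.65,0,1.53,-1.2])
print(r.read_time_s(),r.read_tcp_pos())
r.move_j([-0.59,-0.04,-0.02,1.65,0,1.53,-1.57])
print(r.read_time_s(),r.read_tcp_pos())
s,_,_=ikseed(np.array([445,270,310.]),.6,np.array([-0.59,.19,-.01,1.82,0,1.13,-1.57]))
r.move_j(list(s));r.dwell(.2)
print(r.read_time_s(),r.read_tcp_pos(),r.read_wrist_force())
im,K,E=wcap("w1")
```

```text
1.4667 [ 103.95 -439.16  498.36]
4.0583 [385.01 235.16 499.2 ]
5.0833 [445.75 270.44 312.04] [-0.32  0.58 -0.34]
```

View pics/w1.png

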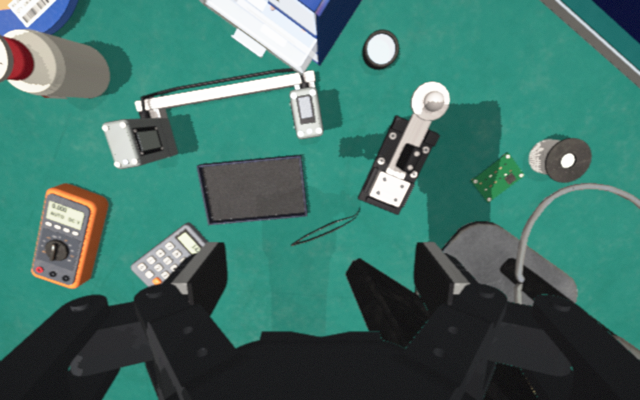

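Run:
```python
import cv2
im=cv2.imread("pics/w1.png")
a=cv2.resize(im[60:240,90:350],None,fx=3,fy=3,interpolation=cv2.INTER_CUBIC);cv2.imwrite("pics/c1.png",a)
a=cv2.resize(im[20:220,340:530],None,fx=3,fy=3,interpolation=cv2.INTER_CUBIC);cv2.imwrite("pics/c2.png",a)
```

```text
(no output)
```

View pics/c1.png

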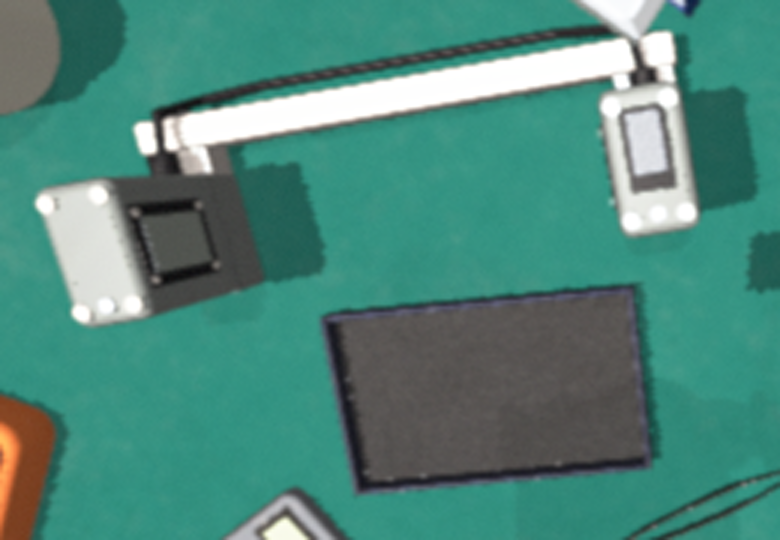

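View pics/c2.png

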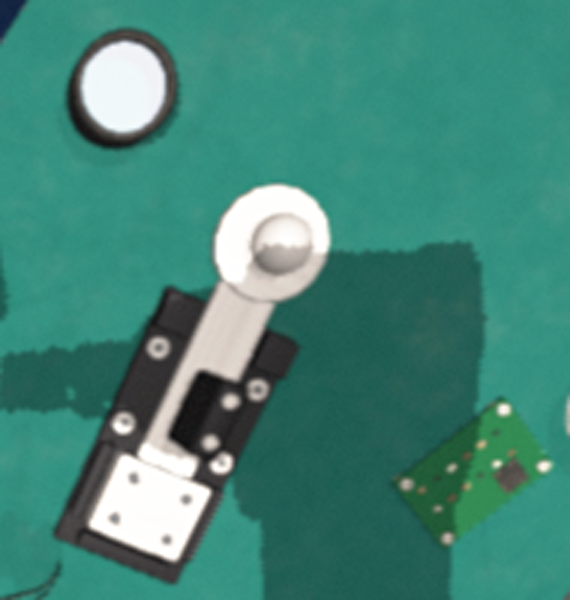

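```bash
cat >> h.py <<'E'
from scipy.optimize import least_squares
def fitpose(px,loc,K,E,zb=0,x0=(430,300,.6)):
    px=np.array(px,float);loc=np.array(loc,float)
    def f(v):
        c,s=np.cos(v[2]),np.sin(v[2])
        P=np.c_[v[0]+c*loc[:,0]-s*loc[:,1],v[1]+s*loc[:,0]+c*loc[:,1],loc[:,2]+zb]
        return (proj(P,K,E)-px).ravel()
    s=least_squares(f,x0);return s.x,s.fun.reshape(-1,2)
def gf(g,p):
    d=np.array(p[:2])-g[:2];c,s=np.cos(g[2]),np.sin(g[2]);return np.array([c*d[0]+s*d[1],-s*d[0]+c*d[1]])
def gw(g,p):
    c,s=np.cos(g[2]),np.sin(g[2]);return np.array([g[0]+c*p[0]-s*p[1],g[1]+s*p[0]+c*p[1]])
E
python3 - <<'E'
from h import *
z=np.load("pics/w1.npz");K,E=z["K"],z["E"]
u=lambda L,o:np.array(L)/3+np.array(o)-.33
c1=(90,60);c2=(340,20)
g,res=fitpose(u([(38,190),(115,180),(82,325),(150,318),(598,90),(677,85),(625,235),(697,228)],c1),
 [(25,113,100),(25,85,100),(-25,113,100),(-25,85,100),(25,-85,100),(25,-113,100),(-25,-85,100),(-25,-113,100)],K,E)
print("gauge",g);print(res)
for p in [(230,150),(632,75)]: print("bar",gf(g,ray(u([p],c1)[0],26,K,E)))
t,res=fitpose(u([(323,317),(633,286),(652,466),(358,492)],c1),[(42.5,70,18),(42.5,-70,18),(-42.5,-70,18),(-42.5,70,18)],K,E)
print("tray",t);print(res);print("tray in gauge",gf(g,t),t[2]-g[2])
c,res=fitpose(u([(120,450),(212,487),(178,565),(88,530),(220,421),(283,244)],c2),[(-32,22,14),(-32,-22,14),(-68,-22,14),(-68,22,14),(0,0,48),(75,0,18.5)],K,E,8,(518,175,.4))
print("carrier",c);print(res); print("cup",gf(c,ray(u([(272,243)],c2)[0],16.5,K,E)),"ball",gf(c,ray(u([(283,244)],c2)[0],26.5,K,E)))
S=[np.load(f"pics/{n}0.npz") for n in("scene","side")]
b=tri([((285,191),S[0]["K"],S[0]["E"]),((288,183),S[1]["K"],S[1]["E"]),(u([(283,244)],c2)[0],K,E)])
print(b,gf(c,b))
for nm,p,h in [("loupe",(381,48),36),("tw1",(357,213),9),("tw2",(295,244),9)]: print(nm,ray(p,h,K,E),gf(g,ray(p,h,K,E)))
E
```

```text
gauge [422.54 389.05   0.76]
[[-2.22 -0.29]
 [-1.73 -1.43]
 [-1.05  1.97]
 [ 1.49  0.16]
 [ 0.05  0.73]
 [ 1.21 -2.3 ]
 [-0.09  2.07]
 [ 2.35  0.05]]
bar [32.58 76.54]
bar [ 34.93 -93.78]
tray [362.87 323.39   0.7 ]
[[-0.77 -0.66]
 [ 0.41 -0.36]
 [ 0.86  0.42]
 [-0.49  0.83]]
tray in gauge [-88.5   -6.38] -0.06502559207485403
carrier [517.71 183.21   0.21]
[[ 0.64  1.71]
 [-0.29  1.65]
 [-0.75 -0.61]
 [-0.   -0.72]
 [ 0.47 -0.76]
 [-0.13 -1.07]]
cup [74.13  0.63] ball [73.93 -0.74]
[588.56 197.05  26.62] [72.18 -1.31]
loupe [598.76 289.27  36.  ] [  58.77 -193.79]
tw1 [414.79 185.5    9.  ] [-146.   -142.04]
tw2 [325.38 232.03   9.  ] [-178.65  -46.67]
```

Run:
```python
from h import *
g=np.array([422.54,389.05,.76])
psi=g[2]
r.move_gripper(0.8)
p=gw(g,(-155,0));print(p,r.read_q())
s=r.ik([*p,90],down(psi));print(s)
r.goto([*p,90],down(psi));print(r.read_time_s())
print(r.move_straight([*p,35],v=100))
f0=r.read_wrist_force()
print(r.move_straight([*p,10],v=40,until_force=4),r.read_tcp_pos(),r.read_wrist_force()-f0,r.read_opening())
q=r.read_tcp_pos();r.move_straight([*p,q[2]+6],v=60)
print(r.read_time_s(),r.read_tcp_pos(),r.read_q())
wcap("w2")
c=r.capture("side");cv2.imwrite("pics/s2.png",cv2.resize(c["image"][150:350,230:470,::-1],None,fx=3,fy=3))
```

```text
[310.19 282.27] [-0.59  0.19 -0.01  1.82  0.    1.13 -1.57]
[-0.72  0.34 -0.1   2.24  0.06  0.56 -1.67]
6.4583
False
True [310.52 282.57  17.78] [-1.6  -1.56 13.34] 0.8009075916366991
7.8917 [310.24 282.35  23.73] [-0.74  0.49 -0.07  2.26  0.09  0.4  -1.7 ]
```

View pics/w2.png

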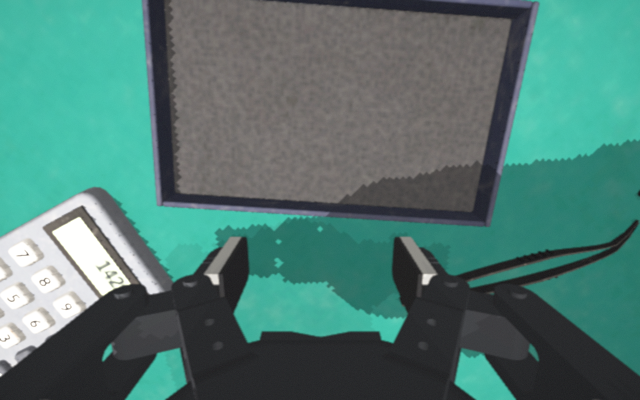

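View pics/s2.png

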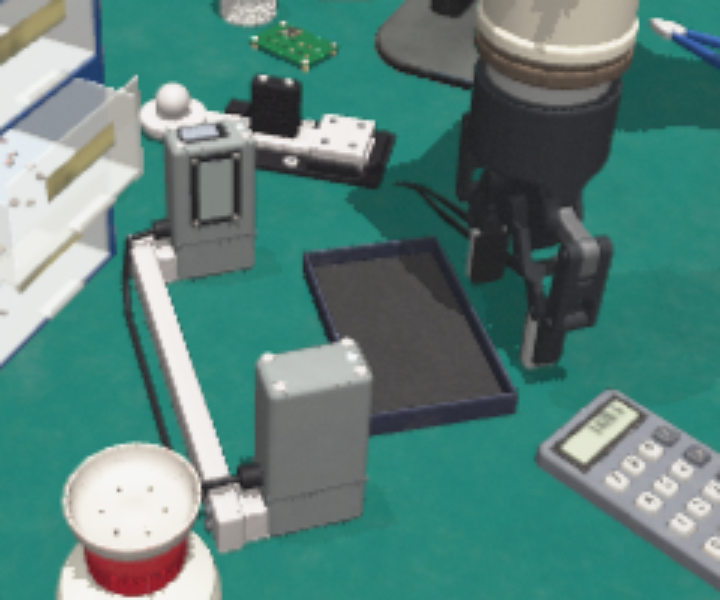

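Run:
```python
from h import *
g=np.array([422.54,389.05,.76])
z=23.7
f0=r.read_wrist_force()
r.move_straight([*gw(g,(-70,1)),z],v=70)
print(r.read_time_s(),gf(g,r.read_tcp_pos()),r.read_wrist_force()-f0)
im,K,E=wcap("w3")
```

```text
9.3583 [-69.93   0.99] [ 0.13 -0.44  0.8 ]
```

View pics/w3.png

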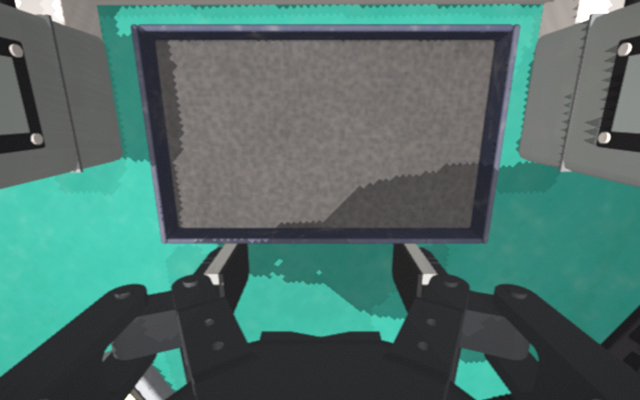

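Run:
```python
from h import *
g=np.array([422.54,389.05,.76])
z=23.7
f0=r.read_wrist_force()
print(r.move_straight([*gw(g,(-48,1)),z],v=25,until_force=9))
print(r.read_time_s(),gf(g,r.read_tcp_pos()),r.read_wrist_force()-f0)
r.dwell(.3)
print(gf(g,r.read_tcp_pos()),r.read_wrist_force()-f0)
im,K,E=wcap("w4")
```

```text
True
9.9583 [-60.18   0.85] [ 0.54 -0.37 -0.47]
[-61.52   0.75] [ 0.49 -0.02 -0.7 ]
```

View pics/w4.png

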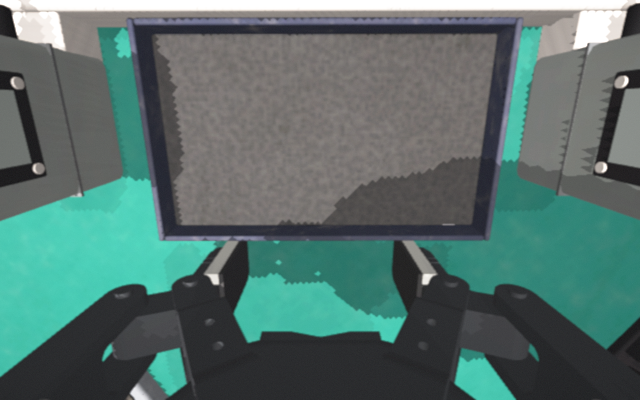

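Run:
```python
from h import *
g=np.array([422.54,389.05,.76])
z=23.7
f0=r.read_wrist_force()
print(r.move_straight([*gw(g,(-50,0.8)),z],v=20,until_force=20))
print(r.read_time_s(),gf(g,r.read_tcp_pos()),r.read_wrist_force()-f0)
r.dwell(.3)
print(gf(g,r.read_tcp_pos()),r.read_wrist_force()-f0)
im,K,E=wcap("w5")
a=im[0:60,60:580,::-1];b=im[0:200,0:200,::-1];
cv2.imwrite("pics/c5.png",cv2.resize(im[0:110,90:350,::-1],None,fx=3,fy=3,interpolation=cv2.INTER_CUBIC))
cv2.imwrite("pics/c5b.png",cv2.resize(im[0:110,340:600,::-1],None,fx=3,fy=3,interpolation=cv2.INTER_CUBIC))
```

```text
True
10.7667 [-60.05   0.82] [ 0.2  -0.05 -0.19]
[-60.49   0.74] [-0.66  0.17 -0.13]
```

View pics/c5.png

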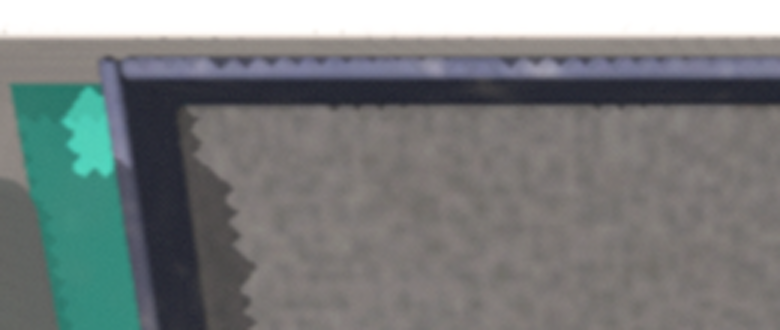

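View pics/c5b.png

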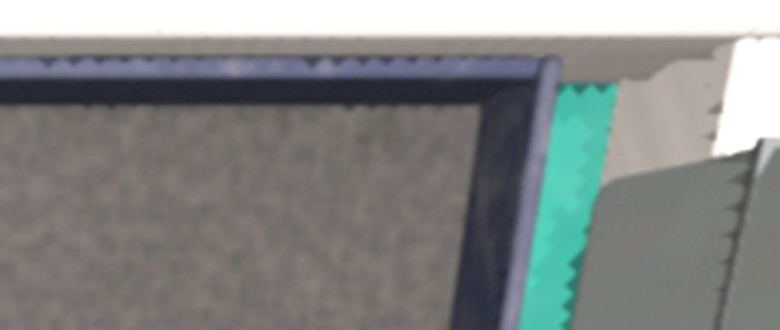

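Run:
```python
from h import *
g=np.array([422.54,389.05,.76])
r.move_straight([*gw(g,(-75,0.8)),24],v=60)
z=np.load("pics/w5.npz");K,E=z["K"],z["E"]
print("yaw tool",np.arctan2(tool()[1,0],tool()[0,0]))
for p,h in [((223,12.5),26),((540,12.5),26),((100,28),0),((540,28),0),((110,105),0),((532,105),0),((124,20),18),((523,20),18)]: print(p,gf(g,ray(p,h,K,E)))
im,K,E=wcap("w6");print(r.read_time_s())
```

```text
yaw tool 0.7608979593110876
(223, 12.5) [36.04 32.01]
(540, 12.5) [ 36.24 -69.55]
(100, 28) [36.88 88.62]
(540, 28) [ 37.21 -87.02]
(110, 105) [ 7.37 90.16]
(532, 105) [  7.63 -89.5 ]
(124, 20) [35.65 68.5 ]
(523, 20) [ 35.92 -69.17]
11.5583
```

View pics/w6.png

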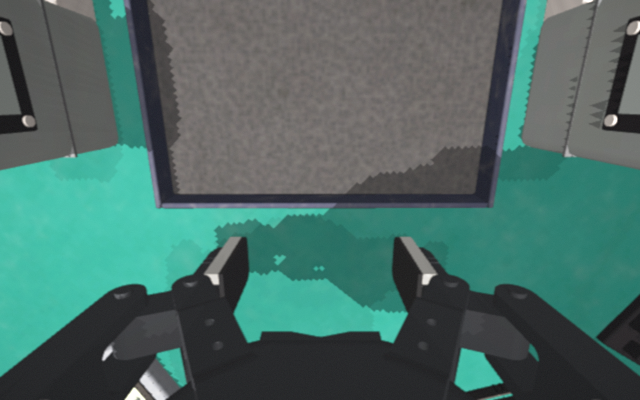

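Run:
```python
from h import *
g=np.array([422.54,389.05,.76])
p=gw(g,(-75,0.8))
r.move_straight([*p,170],v=200)
r.move_straight([470,265,210],v=250,orientation=down(.5))
r.move_straight([503,180,190],v=200,orientation=down(.21))
r.move_gripper(0.75)
print(r.read_time_s(),r.read_q(),fk(r.read_q())[0])
im,K,E=wcap("w7")
c=r.capture("side");cv2.imwrite("pics/s7.png",c["image"][:,:,::-1])
cv2.imwrite("pics/c7.png",cv2.resize(im[0:266,160:480,::-1],None,fx=2.5,fy=2.25*2.5/2.25,interpolation=cv2.INTER_CUBIC)[:600])
```

```text
13.9583 [-0.47  0.34  0.09  1.92 -0.04  0.88 -1.72] [[  0.    -0.    39.7 ]
 [  3.37  -6.59 346.4 ]
 [ 38.51   3.1  446.6 ]
 [159.96  58.78 823.  ]
 [208.68  70.92 782.33]
 [502.46 181.62 524.35]
 [502.53 181.49 482.3 ]
 [502.6  181.75 190.26]]
```

View pics/w7.png

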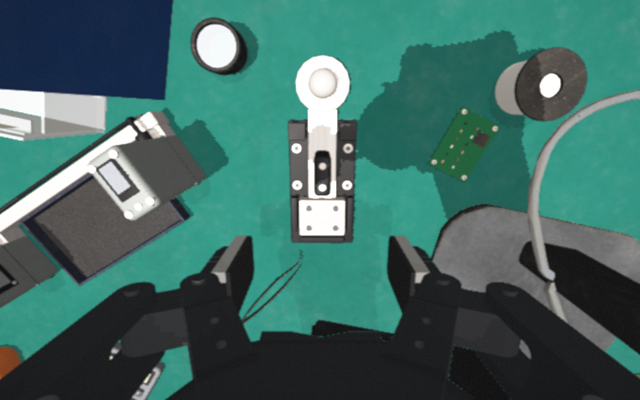

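View pics/s7.png

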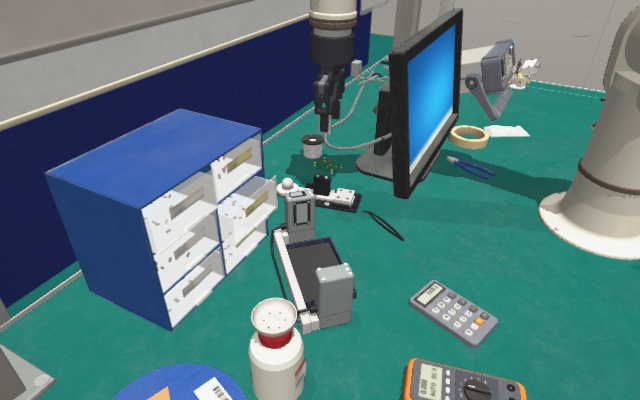

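Run:
```python
import cv2
im=cv2.imread("pics/w7.png")
cv2.imwrite("pics/c7.png",cv2.resize(im[50:250,260:380],None,fx=3,fy=3,interpolation=cv2.INTER_CUBIC))
```

```text
(no output)
```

View pics/c7.png

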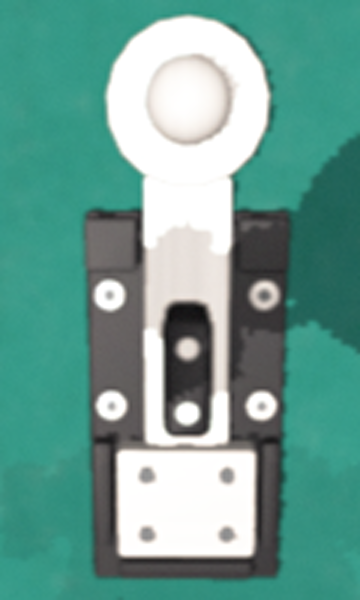

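Run:
```python
from h import *
z=np.load("pics/w7.npz");K,E=z["K"],z["E"]
u=lambda L:np.array(L)/3+np.array((260,50))-.33
c,res=fitpose(u([(117,450),(254,448),(256,555),(119,557),(187,381),(189,98)]),[(-32,22,14),(-32,-22,14),(-68,-22,14),(-68,22,14),(0,0,48),(75,0,18.5)],K,E,8,(518,175,.4))
print("carrier",c);print(res); print("ball",gf(c,ray(u([(189,98)])[0],26.5,K,E)),"grip",gf(c,ray(u([(187,381)])[0],56,K,E)))
for p,l in [((187,348),56),((187,413),56),((86,212),8),((290,212),8),((97,577),16),((277,577),16)]: print(p,gf(c,ray(u([p])[0],l,K,E)))
```

```text
carrier [517.61 183.38   0.21]
[[ 0.21  0.86]
 [ 0.65  1.54]
 [-0.79  1.  ]
 [ 0.18  0.33]
 [ 0.24 -1.96]
 [-0.48 -1.08]]
ball [74.13 -0.41] grip [-1.65  0.19]
(187, 348) [7.51 0.21]
(187, 413) [-10.69   0.17]
(86, 212) [42.06 31.49]
(290, 212) [ 42.08 -32.14]
(97, 577) [-77.38  30.13]
(277, 577) [-77.37 -30.51]
```

Run:
```python
from h import *
c=np.array([517.6,183.4,.21])
r.move_straight([*c[:2],120],v=150,orientation=down(.21))
r.move_straight([*c[:2],46],v=80)
print(r.read_time_s(),r.read_tcp_pos(),r.read_wrist_force())
r.move_gripper(0.45)
r.move_gripper(0.0)
r.dwell(.2)
print(r.read_time_s(),r.read_opening(),r.read_wrist_force(),r.read_tcp_pos())
wcap("w8")
c=r.capture("scene");cv2.imwrite("pics/s8.png",cv2.resize(c["image"][130:290,240:400,::-1],None,fx=3.5,fy=3.5))
```

```text
15.7583 [518.05 183.51  46.41] [ 0.19 -0.55  0.27]
16.6667 0.15475967236306956 [-0.38  1.12  2.87] [517.7  183.56  46.19]
```

View pics/w8.png

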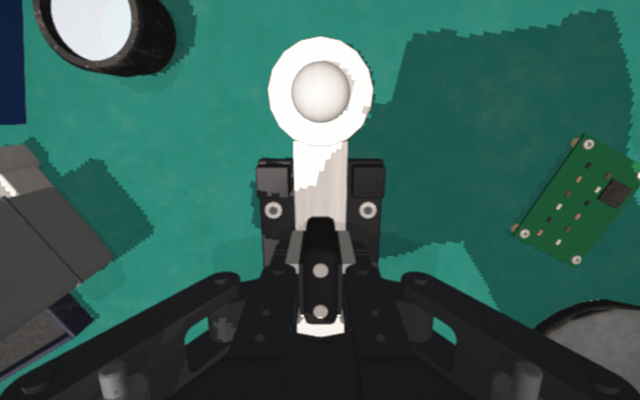

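View pics/s8.png

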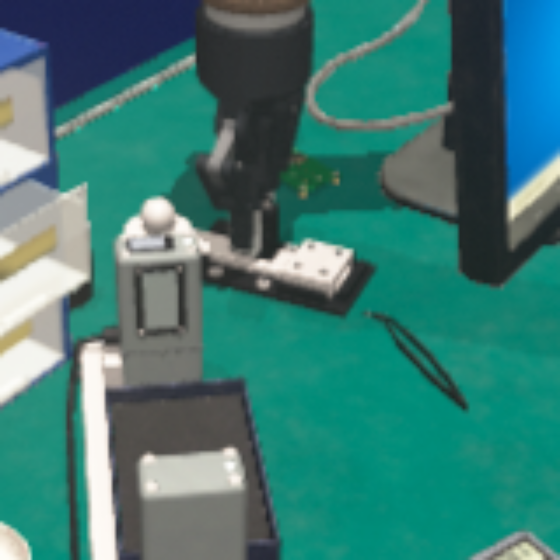

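Run:
```python
from h import *
S=[np.load(f"pics/{n}.npz") for n in("scene0","side0","w1")]
g=np.array([422.54,389.05,.76])
for L in [[(265,183),(276,175.5),(301.7,72.7)]]:
    b=tri([(p,s["K"],s["E"]) for p,s in zip(L,S)]);print(b,gf(g,b),[proj(b,s["K"],s["E"])-np.array(p) for p,s in zip(L,S)])
p0=r.read_tcp_pos()
r.move_straight([p0[0],p0[1],50],v=25)
r.move_straight([p0[0],p0[1],90],v=60)
r.dwell(.3)
print(r.read_time_s(),r.read_opening(),r.read_wrist_force(),r.read_ft_torque(),r.read_tcp_pos())
wcap("w9")
c=r.capture("side");cv2.imwrite("pics/s9.png",cv2.resize(c["image"][100:260,240:400,::-1],None,fx=3.5,fy=3.5))
```

```text
[519.28 340.1  139.53] [  36.4  -102.13] [array([[ 0.23, -0.01]]), array([[0.71, 0.09]]), array([[ 0.02, -1.99]])]
18.1917 0.1550929014638576 [-1.   0.7 -3.6] [-0.03 -0.04  0.01] [517.48 183.5   89.64]
```

View pics/w9.png

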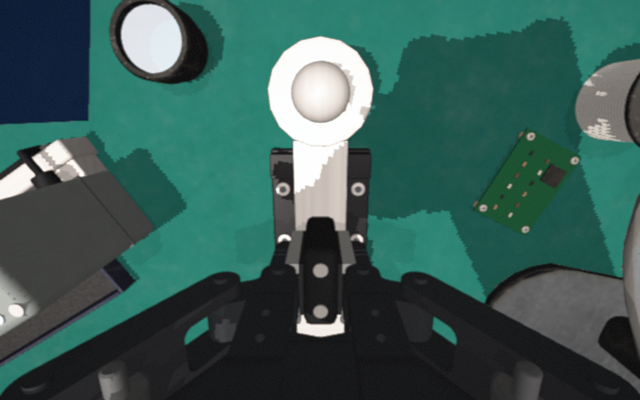

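View pics/s9.png

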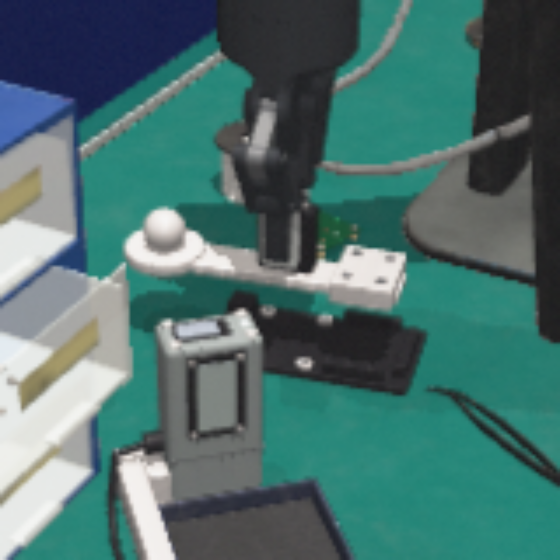

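Run:
```python
from h import *
g=np.array([422.54,389.05,.76])
z=np.load("pics/w9.npz");K,E=z["K"],z["E"]
t=r.read_tcp_pos()
b=ray((320.5,92),t[2]-19.7,K,E);yaw=np.arctan2(tool()[1,0],tool()[0,0])
off=gf(np.array([t[0],t[1],yaw]),b);print("ball in tool",off,yaw)
x,y=t[:2]
r.move_straight([x,y,172],v=100)
r.move_straight([390,275,172],v=110)
p=gw(g,(-off[0],off[1]*0))
print(r.read_time_s())
r.move_straight([*p,172],v=80,orientation=down(g[2]))
r.dwell(.3)
print(r.read_time_s(),r.read_tcp_pos(),r.read_opening(),p)
wcap("w10")
```

```text
ball in tool [73.43  0.02] 0.21003193268854772
20.8333
22.1167 [369.46 338.21 172.03] 0.15368296665504477 [369.32 338.46]
```

View pics/w10.png

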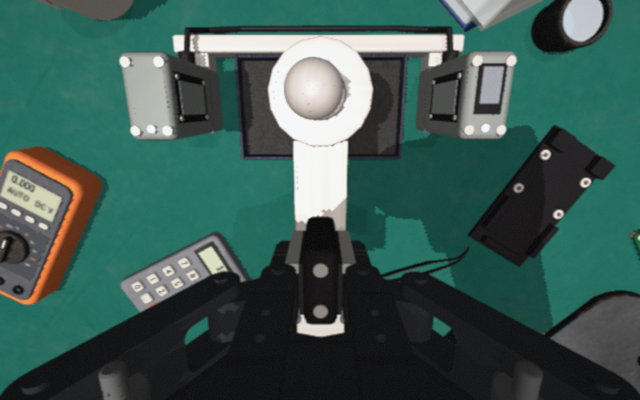

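Run:
```python
from h import *
g=np.array([422.54,389.05,.76])
p=gw(g,(-73.4,0))
r.move_straight([*p,89.7],v=60)
r.dwell(.5)
t=r.read_tcp_pos()
print(r.read_time_s(),t,r.read_opening(),r.read_wrist_force(),gf(g,t))
im,K,E=wcap("w11")
for n in("scene","side"):
    c=r.capture(n);np.savez(f"pics/{n}11.npz",K=c["intrinsics"],E=c["extrinsics"]);cv2.imwrite(f"pics/{n}11.png",cv2.resize(c["image"][150:310,220:400,::-1],None,fx=3.5,fy=3.5,interpolation=cv2.INTER_CUBIC))
```

```text
24.1917 [369.32 338.49  89.72] 0.1524379740575048 [-0.03  0.57 -3.52] [-73.4    0.02]
```

View pics/w11.png

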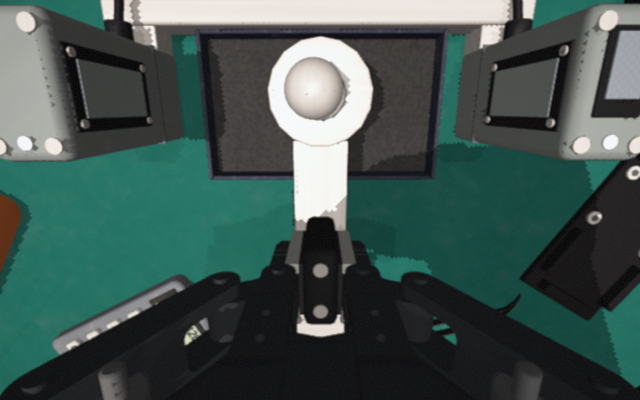

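View pics/scene11.png

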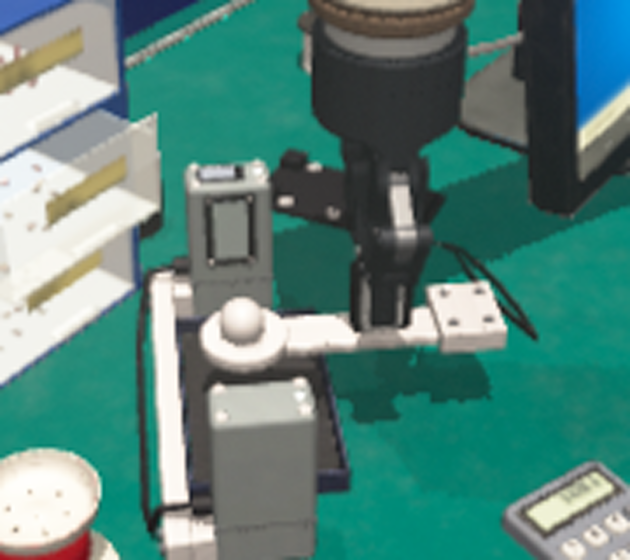

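View pics/side11.png

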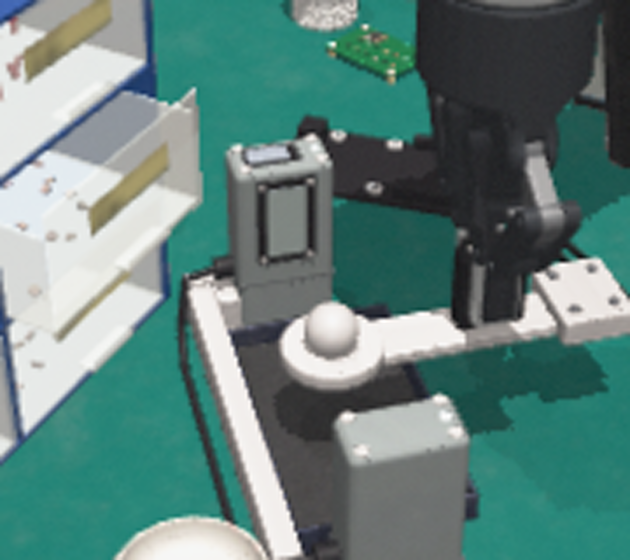

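```bash
python3 - <<'E'
from h import *
g=np.array([422.54,389.05,.76])
S=[np.load(f"pics/{n}.npz") for n in("w11","scene11","side11")]
L=[(314.5,88),(241/3.5+220,319/3.5+150),(333/3.5+220,329/3.5+150)]
b=tri([(p,s["K"],s["E"]) for p,s in zip(L,S)]);print(b,gf(g,b),[proj(b,s["K"],s["E"])-np.array(p) for p,s in zip(L,S)])
K,E=S[0]["K"],S[0]["E"]
print("z70",gf(g,ray(L[0],70,K,E)), "cup ctr", gf(g,ray((320.5,92),60,K,E)))
for y in (85,-85):
  print(proj([[*gw(g,(x,y)),z] for x,z in [(10,90),(-10,90),(-10,50),(10,50)]],K,E))
# tray
t,res=fitpose([(197,31),(446,31),(433,179),(212,179)],[(42.5,70,18),(42.5,-70,18),(-42.5,-70,18),(-42.5,70,18)],K,E);print("tray",gf(g,t),t[2]-g[2],np.abs(res).max())
print(r.read_time_s(),r.read_tcp_pos(),r.read_qvel())
E
python3 -c "
import cv2
im=cv2.imread('pics/w11.png');cv2.imwrite('pics/c11.png',cv2.resize(im[0:200,0:260],None,fx=3,fy=3,interpolation=cv2.INTER_CUBIC))"
```

```text
[420.67 391.28  70.46] [0.18 2.9 ] [array([[-1.11,  4.09]]), array([[-0.26,  0.32]]), array([[-0.81, -0.47]])]
z70 [1.84 2.44] cup ctr [ 0.77 -0.09]
[[ 77.03  59.27]
 [ 88.11 118.21]
 [146.6  116.13]
 [140.49  72.52]]
[[563.44  59.72]
 [552.28 118.54]
 [493.65 116.38]
 [499.82  72.83]]
tray [-7.03 -1.08] 0.0028648755846486518 3.048658959485465
24.3417 [369.32 338.46  89.68] [0. 0. 0. 0. 0. 0. 0.]
```

View pics/c11.png

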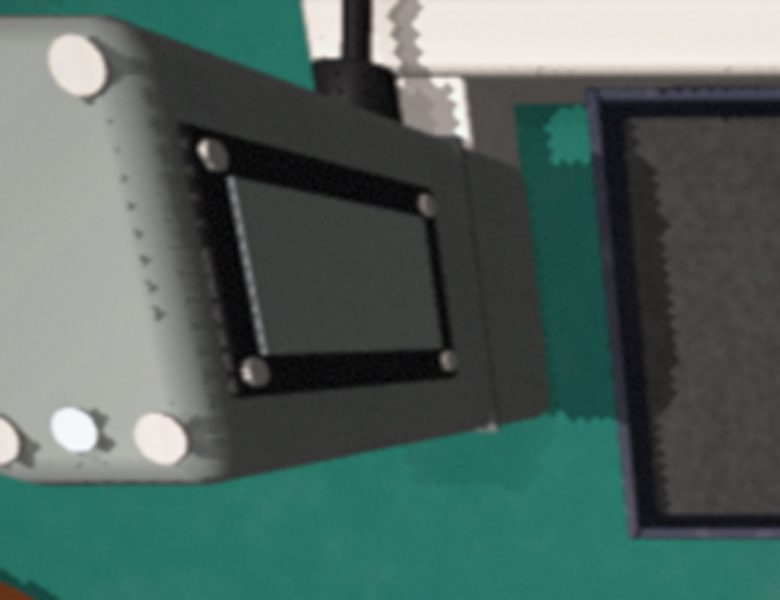

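Run:
```python
from h import *
r.dwell(.3);print(r.read_time_s(),r.read_tcp_pos(),r.read_wrist_force(),r.read_opening())
r.close_job()
```

```text
24.6417 [369.33 338.46  89.69] [ 0.37 -0.74 -3.42] 0.15048225252555852
the job is handed in; nothing more can be done
```

The tray is home against the rear bar and the carrier is held level between the heads with the ball in its cup. I handed the job in at 24.6 s of the 53 s allowed.

**Tray:** I pushed it in with both fingertips across its front edge, which squared it up as it moved. The last picture puts it at gauge x = -7.0 mm, turned 0.003 rad.

**Carrier:** I gripped it by the upright grip, lifted it straight out of the cradle, and carried it over the mouth and down between the heads. The arm was motionless at hand-in, with the grip closed on about 13 mm. The wrist carried about 3.5 N downward.

**Ball:** The cameras put it at about x = +0.2 to +1.8 mm, y = +2.5 to +2.9 mm and z = 70.5 mm, against a target of 0, 0, 70. The window corners I checked in the picture were where my gauge position predicted.

**Loose ends:**
- The ball shifted by up to the pocket's roughly 4 mm of play, but stayed in the cup.
- In the last ball position check, the wrist camera disagreed with the other two by about 4 pixels.
- The right fingertip came down close to the tweezers before the push. They and the loupe and circuit board looked unmoved by eye in later pictures, but I did not measure that.

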